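Quick spin on the bench centrifuge

ROBOT

A 6-joint arm with a two-finger parallel gripper is mounted at the origin on the work surface. World frame = base frame: x ahead of the robot, y to its left, z up, the work surface at z = 0. Lengths are in m, angles in rad, forces in N, time in s.
With the tool pointing down it reaches from about 0.3 to 0.875 m from the base axis. Payload 6.4 kg.
Tool frame: the origin (TCP) lies between the finger pads; the fingertips stand 11 mm ahead of it and the grasp point (between the pads) lies 8 mm behind it (ctrl.tcp_to_tips is the y of the fingertips in the tool frame, in m); y points along the fingers, x is the direction in which the jaws open and shut, and the axes are right-handed (so a half turn about y gives the same grasp; the last joint's range is limited). The gripper opens to 85 mm and grips with 20 to 120 N. Pads are 22 mm wide; open, the fingers measure 114 mm over their backs; the gripper's body (76 mm by 85 mm) begins 54 mm behind the grasp point. The pads swing forward as they close: fully open they stand 13 mm farther back than shut.
Start: joints at [-1.374, 0.181, 1.607, -0, 1.354, -0.206], TCP at [0.225, -0.529, 0.242] pointing down, gripper open.
Joint ranges: [-2.99, 2.99], [-0.89, 2.07], [0.3, 2.58], [-1.14, 4.28], [0, 2.63], [-3.12, 3.12]. Speed limits (rad/s): [2.57, 2.57, 3.01, 3.14, 3.14, 3.14].

INTERFACE

Orientations are given as a unit quaternion [w, x, y, z].
In Python, from bench import ctrl gives the robot as it stands.
- The arm moves only by the tool apply_moves, never from a script. Its argument "plan" is text: rows parted by semicolons, each of 7 numbers parted by spaces: the shift along the tool's x, y, z each as a share of 0.05 m, from -1 to 1, then the turn, a rotation vector about the tool's x, y, z each as a share of 0.12 rad, from -1 to 1, then the opening, from 0 (shut) to 1 (fully open). In form: dx dy dz wx wy wz claw; .... A call has exactly 5 rows; each row shifts and turns the commanded pose from where the row before left it, along the tool's axes as they then stand; what a row does not reach is not made up. A row lasts 1/10 s, in which the tool goes at most 50 mm and 8.59 degrees, less where a joint would pass 70% of its speed; a pose out of reach is approached as far as the arm can. A call with a number of a shift or a turn outside -1 to 1 is refused whole. A call with a gripper value outside its range is refused whole. The fingers move at their own pace and stop on an object; the grip force is fixed at half the most. Time passes only in rows, so rows that do not move let the fingers close, or fill a call up. It gives the time, the measured TCP pose, the force and the opening at its end, in the units of the state.
- ctrl.get_obs(): the state, without advancing time (a new reading comes with each control period).
- ctrl.camera(name): name is "scene" or "side" or "wrist"; returns the picture (420x560x3 uint8, red, green, blue); there is no depth.
- ctrl.get_calibration(name): a dict with "intrinsics" (3x3 intrinsics, pixels), "k1" (the pictures are not rectified: a ray, as slopes to the right and down, at radius r is drawn at 1 + k1 r^2 times it, then the intrinsics apply), "R" (3x3) and "t" (3): a world point X has camera coordinates R X + t. Camera axes: x right, y down, z forward; pixel columns grow to the right and rows downward; lengths in m; the calibration is good to about 2 mm. A picture is of the moment at which its call begins: read the wrist's pose just before it. get_calibration takes no time and is no camera call; for the wrist camera it gives the pose at the moment of the call.
- ctrl.hand_in(): hands the job in, once; it reports no verdict.
Trained networks look in the newest picture that a camera, given by its name, has taken for a name from the list of things; names that differ only in an ending like _2 or _b are one class to them, and where a whole thing is asked for, a point or a joint stands for the part that bears it (a point fixed in the world has none). Each returns a list of dicts, best first, with "score" (0 to 1); they miss things now and then, are a little off and sometimes report something else, mostly with a low value. They report only what shows in the picture. A call takes as long as a camera call.
- ctrl.recognise(camera, target): "point" ([x, y, z] in m, in world coordinates, good to about 4 mm: the middle of the surface that is visible of it).
The state is a dict: "time_s": time; "q": joint angles; "dq": joint speeds; "joint_efforts": joint torques, N m; "eef_pos": TCP position; "eef_rot": TCP orientation; "wrist_force": force on the tool from outside, world axes, zero at the start; "torque": the same for the moment, N m; "opening": opening from 0.0 (shut) to 1.0 (fully open).
Only numpy, scipy, OpenCV 4.12 (cv2) and the standard library are available. Lean on these libraries where they do the work, as an engineer would, in place of code of your own. Each camera call takes 0.05 s, during which the arm holds its last target.

TASK

Give the tubes a quick spin in the bench centrifuge, using closed fingers only as a finger would: first push its raised lid all the way shut, then switch it on by pressing the raised end of the rocker switch fully down, then press the long bar-shaped key fully down and keep it down, finishing while still holding that key. Do not lift the lid any further, do not press the round or square key, and leave the glassware, jar, vial and tube rack standing where they are.

Things in the scene. Friction and masses are not known exactly. Their poses are not given: they have to be found in the camera images.
- centrifuge: White bench centrifuge, fixed, 260 deep (x) by 400 wide (y) by 130 mm high; origin at the centre of its underside, z up, x away from its front (which faces the robot). Right half (-y): chamber with grey lid. Left half: flat panel on top at 130 mm, with a rocker and three keys at the corners of an 80 by 84 mm (x, y) rectangle; which is at which corner varies, all aligned with the centrifuge.
- lid (a joint): Lid angle in rad: 0 shut (lid flat), growing as its front edge rises; starts raised, 0.35 to 0.65. Its stiff hinge keeps it where it is left; about 2 to 5 N down near its front edge moves it, and it stops hard at 0.
- lid_front (a point): Point on the lid's upper face, mid-width, 25 mm from its front edge (a lip 50 mm wide juts 11 mm more); moves with the lid. Grey plate 190 deep, 184 wide, 10 mm thick, hinged along its far edge. At lid angle a it lies in the centrifuge's frame at x = 0.100 - 0.165 cos a + 0.010 sin a, y = -0.100, z = 0.131 + 0.165 sin a + 0.010 cos a (m); z = 0.141 when shut.
- lid_hinge (a point): Fixed point on the lid's hinge axis (which runs along the centrifuge's y), at mid-width, level with the shut lid's lower face, at (0.100, -0.100, 0.131) m in the centrifuge's frame.
- rocker (a joint): Rocker angle in rad: 0 off (starts so, the end towards the robot raised), 0.40 on (that end fully down, hard stop). It stays where it is left; about 4 N at the marked point moves it.
- rocker_end (a point): Point in the middle of the raised half of the rocker's upper face, 16 mm from its pivot towards the centrifuge's front (-x); moves with it: 23 mm above the panel when off, about 6 mm lower when on. The rocker is a tilting white plate 48 mm long (centrifuge's x), 26 mm wide, 8 mm thick, in a black frame 56 by 34 mm.
- bar_key_top (a point): Bar key: an oblong 50 mm long (along the centrifuge's y), 20 mm wide, white like the other controls, stands upright out of the panel. This point is the centre of its top face, 14 mm above the panel when up. This is the key to hold down.
- bar_key (a joint): How far the bar key is pressed, m: 0 up, 0.008 fully down against its stop. Spring: about 2 N to start, 6 N fully down; it springs back when let go.
- round_key_top (a point): Round key: a disc 28 mm across, white like the other controls, stands upright out of the panel. This point is the centre of its top face, 14 mm above the panel when up. To be left alone.
- round_key (a joint): How far the round key is pressed, m: 0 up, 0.008 fully down; same spring.
- square_key_top (a point): Square key: 24 by 24 mm, white like the other controls, stands upright out of the panel. This point is the centre of its top face, 14 mm above the panel when up. To be left alone.
- square_key (a joint): How far the square key is pressed, m: 0 up, 0.008 fully down; same spring.
- vial: Loose capped amber vial, 24 mm across, 40 mm high, upright on the centrifuge's top behind the panel. Origin at the centre of its underside. Leave it.
- beaker: Loose glass beaker, 72 mm across, 90 mm high, on the bench to the left of the centrifuge. Origin at the centre of its underside. Leave it.
- jar: Loose amber jar with a white lid, 64 mm across, 85 mm high, on the bench to the left of the centrifuge. Origin at the centre of its underside. Leave it.
- tube_rack: Loose white rack with capped tubes, 160 by 60 mm, 76 mm high, on the bench to the right of the centrifuge. Origin at the centre of its underside. Leave it.

How it is judged:
On the way, in this order (a step that is already met when the one before it is completed fails the run):
1. the lid is pushed shut (value of joint lid below 0.03 rad), for 0.1 s.
2. with the lid shut, the rocker is switched on (value of joint rocker above 0.3 rad and value of joint lid below 0.03 rad), for 0.1 s.
3. the bar key is pressed down (all of step 2 and value of joint bar_key above 0.005 m), for 0.2 s.
At the end, for the whole second after the job is handed in: The lid is shut (within 0.03 rad), the rocker is on (above 0.3 of 0.4 rad), the fingers hold the bar key at least 5 mm of its 8 mm down with more than 1 N, the round and square keys are up (less than 3 mm), and vial, beaker, jar and tube rack stand upright within 20 mm of where they were (all of step 3 and contact force between the fingers and bar_key above 1 N and value of joint each of round_key, square_key below 0.003 m and not (distance of vial from where it was at the start of the episode above 0.02 m) and not (distance of beaker from where it was at the start of the episode above 0.02 m) and not (distance of jar from where it was at the start of the episode above 0.02 m) and not (distance of tube_rack from where it was at the start of the episode above 0.02 m) and angle between each of vial, beaker, jar, tube_rack's own z axis and vertical below 0.2 rad); the arm keeps its last pose, push and grip.
It fails at once if the bar key is pressed before the lid is shut and the rocker is on (value of joint bar_key above 0.004 m and (value of joint lid above 0.05 rad or value of joint rocker below 0.25 rad)).
It fails at once if the rocker is switched on before the lid is shut (value of joint rocker above 0.3 rad and value of joint lid above 0.05 rad).
It fails at once if the lid is lifted further open (value of joint lid above 0.75 rad).
It fails at once if the round or the square key is pressed (value of joint any of round_key, square_key above 0.004 m).
It fails at once if the vial, beaker, jar or tube rack is knocked, lifted or carried off (distance of any of vial, beaker, jar, tube_rack from where it was at the start of the episode above 0.025 m or angle between any of vial, beaker, jar, tube_rack's own z axis and vertical above 0.4 rad).
It also fails if it takes over 48 s, if anything falls off the work surface, if the arm or the gripper's body presses on something with over 40 N, if the wrist force passes 120 N, or if a joint passes its speed limit or range.

## Working session

There is one attempt and no reset: what is moved stays moved. The work goes in short steps, Python scripts to look and compute and a tool call to move; the robot and the scene stay as the last step left them, time stands still between calls to the robot, and variables do not carry over. Pictures are saved under pics/ and viewed, and the job is handed in when it is done.

Besides the shell and the picture viewer there is one more tool, called after "Request:" as name(argument=value, ...) on one line, values as JSON. apply_moves: Moves the arm, as the interface text tells. Shift numbers are shares of 0.05 m and turn numbers shares of 0.12 rad, none past 1 either way. Its arguments: {"type":"object","properties":{"plan":{"type":"string"}},"required":["plan"]}

```bash
mkdir -p pics; ls
python3 - <<'E'
from bench import ctrl
import cv2
o=ctrl.get_obs();print(o)
for n in ["scene","side"]:
    im=ctrl.camera(n);cv2.imwrite(f"pics/{n}0.png",im[:,:,::-1])
    c=ctrl.get_calibration(n);print(n,c)
    for t in ["centrifuge","lid_front","rocker_end","bar_key_top","round_key_top","square_key_top","vial"]:
        print(t,[(d['score'],[round(float(x),3) for x in d['point']]) for d in ctrl.recognise(n,t)][:3])
print(ctrl.tcp_to_tips, ctrl.get_obs()['time_s'])
E
```

```text
pics
{'time_s': 0.0, 'q': array([-1.37429400e+00,  1.81537013e-01,  1.60802610e+00, -2.26530033e-05,
        1.35379212e+00, -2.06317934e-01]), 'dq': array([ 0.0007764 , -0.00051687, -0.00142271,  0.00181992,  0.00067699,
        0.00136237]), 'joint_efforts': array([-2.98284676e-04, -4.44867361e+01, -3.51341128e+01, -3.50381615e-04,
        9.04858840e-03,  2.56059587e-05]), 'eef_pos': array([ 0.22530053, -0.52843396,  0.24137766]), 'eef_rot': array([ 0.59035633, -0.58948173,  0.39030959, -0.38942152]), 'wrist_force': array([-1.12354306, -0.10025653,  0.03691275]), 'torque': array([ 0.03468   , -0.01078168, -0.0100503 ]), 'opening': 0.9981532976189696}
scene {'intrinsics': array([[437.89498089,   0.        , 270.36139561],
       [  0.        , 437.89498089, 206.3765253 ],
       [  0.        ,   0.        ,   1.        ]]), 'k1': -0.08605466602443443, 'R': array([[ 0.22031651,  0.9754108 , -0.0058655 ],
       [ 0.71133816, -0.16477899, -0.68326123],
       [-0.66742689,  0.14636137, -0.73015046]]), 't': array([-0.11705564, -0.34232451,  1.35415671])}
centrifuge [(0.82, [0.659, 0.0
[... 414 characters left out ...]
      , 283.0687267 ],
       [  0.        , 428.1767207 , 209.76288597],
       [  0.        ,   0.        ,   1.        ]]), 'k1': -0.12338070224659185, 'R': array([[-0.98642903, -0.16383872,  0.01070745],
       [-0.10990586,  0.61045094, -0.78439171],
       [ 0.12197736, -0.77492356, -0.62017336]]), 't': array([0.59934634, 0.15427371, 1.05559886])}
centrifuge [(0.97, [0.578, 0.143, 0.132])]
lid_front [(0.66, [0.61, -0.025, 0.195])]
rocker_end [(0.77, [0.611, 0.114, 0.152])]
bar_key_top [(0.71, [0.607, -0.024, 0.201]), (0.57, [0.532, 0.113, 0.144])]
round_key_top []
square_key_top [(0.69, [0.609, 0.204, 0.142]), (0.43, [0.536, 0.113, 0.142])]
vial [(0.5, [0.692, 0.169, 0.164])]
0.011 0.8
```

View pics/scene0.png

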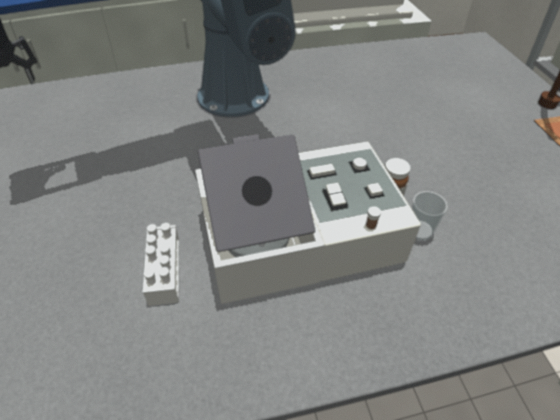

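View pics/side0.png

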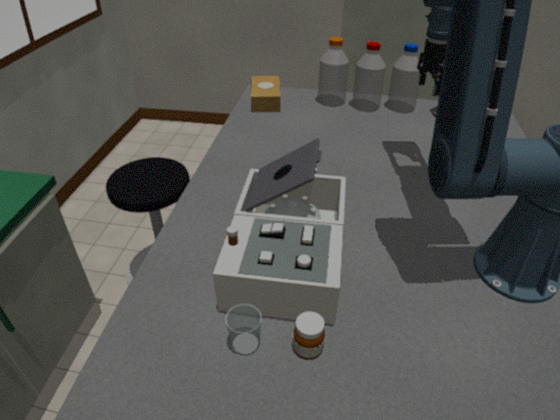

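The scene view shows the bar key at about (322,171), the round key at (360,164), the rocker at (336,195) and the square key at (375,190). The lid is raised on the left of the picture. I'll zoom in to fit the centrifuge's pose.

Run:
```python
import cv2
a=cv2.imread("pics/scene0.png")[130:300,190:425]; cv2.imwrite("pics/sc_z.png",cv2.resize(a,None,fx=3.4,fy=3.4,interpolation=cv2.INTER_CUBIC))
a=cv2.imread("pics/side0.png")[130:325,210:355]; cv2.imwrite("pics/si_z.png",cv2.resize(a,None,fx=3,fy=3,interpolation=cv2.INTER_CUBIC))
```

```text
(no output)
```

View pics/sc_z.png

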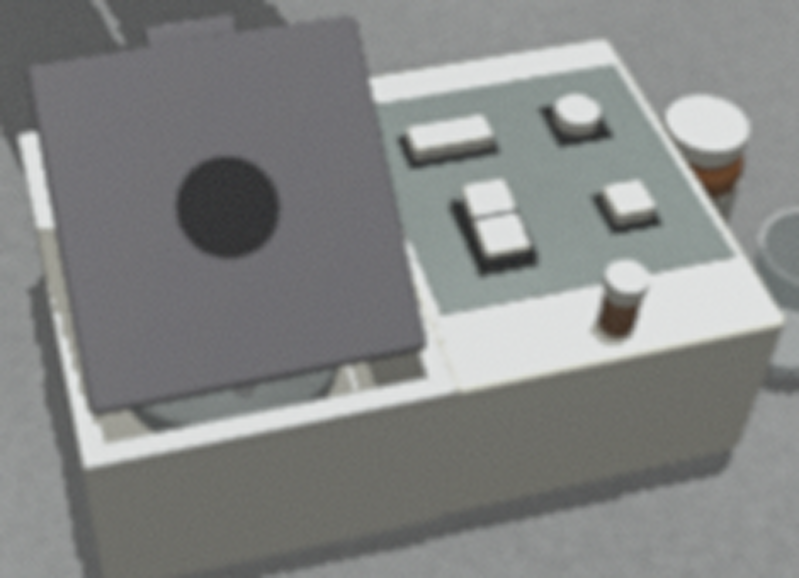

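View pics/si_z.png

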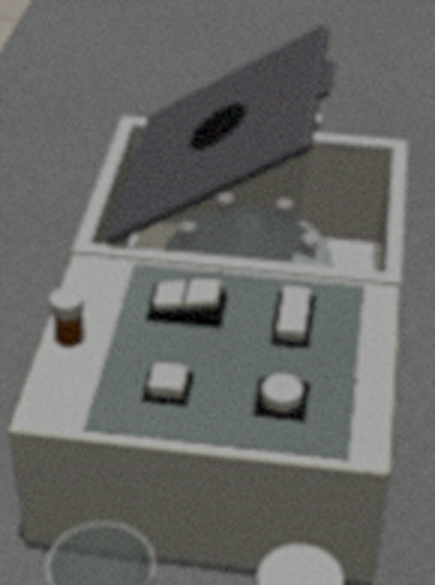

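```bash
cat > h.py <<'E'
import numpy as np
from bench import ctrl
cal={}
def proj(n,P,c=None):
    c=c or cal.setdefault(n,ctrl.get_calibration(n))
    p=c['R']@np.array(P)+c['t']; s=p[:2]/p[2]; s=s*(1+c['k1']*(s@s)); K=c['intrinsics']
    return K[:2,:2]@s+K[:2,2]
def w(pose,l):
    x,y,th=pose[:3]; c,s=np.cos(th),np.sin(th)
    return np.array([x+c*l[0]-s*l[1],y+s*l[0]+c*l[1],l[2]])
def lid(a,r,y,h=.010): return [.1-r*np.cos(a)+h*np.sin(a),y,.131+r*np.sin(a)+h*np.cos(a)]
E
python3 - <<'E'
from h import *
from scipy.optimize import least_squares
sc=lambda u,v:(u/3.4+190,v/3.4+130)
si=lambda u,v:(u/3+210,v/3+130)
F=[("scene",sc(605,40),[-.13,.2,.13]),("scene",sc(782,323),[.13,.2,.13]),("scene",sc(85,465),[.13,-.2,.13]),
("side",si(407,142),[-.13,-.2,.13]),("side",si(122,117),[.13,-.2,.13]),("side",si(12,432),[.13,.2,.13]),("side",si(390,470),[-.13,.2,.13])]
L=[("scene",sc(32,66),.19,-.192),("scene",sc(357,17),.19,-.008),("side",si(318,145),.19,-.008),("side",si(325,28),.19,-.192)]
def res(p,dbg=False):
    r=[proj(n,w(p,l))-u for n,u,l in F]+[proj(n,w(p,lid(p[3],rr,y)))-u for n,u,rr,y in L]
    return np.concatenate(r)
s=least_squares(res,[.61,.02,0.1,.5],loss='soft_l1');print(s.x.round(4));print(res(s.x).reshape(-1,2).round(1))
p=s.x
P={'rocker_end':[-.016,0],'bar':[0,0]}
print("lid_front",w(p,lid(p[3],.165,-.1)), "front edge",w(p,lid(p[3],.19,-.1)))
for n,f,pts in [("scene",sc,dict(bar=(450,133),round=(577,108),sq=(630,197),rockpiv=(493,217))),("side",si,dict(bar=(293,308),round=(283,387),sq=(167,375),rockpiv=(186,295)))]:
  for k,u in pts.items():
    z=.144 if k!='rockpiv' else .149
    g=least_squares(lambda q:proj(n,w(p,[q[0],q[1],z]))-f(*u),[0,.1]).x
    print(n,k,g.round(4),w(p,[*g,z]).round(4))
E
```

```text
[0.5874 0.0548 0.0242 0.579 ]
[[ 1.9 -1.3]
 [ 3.7 -1.1]
 [-0.7  0.8]
 [ 0.3 -0.7]
 [ 0.2 -0.7]
 [-2.2  0.6]
 [ 0.6  2.6]
 [-2.9  0.8]
 [-1.6 -0.6]
 [-2.   0.5]
 [ 1.7 -0.9]]
lid_front [ 0.55724414 -0.04593128  0.22965604] front edge [ 0.53632504 -0.04643847  0.24333573]
scene bar [-0.0497  0.0567] [0.5364 0.1103 0.144 ]
scene round [-0.0521  0.141 ] [0.5319 0.1946 0.144 ]
scene sq [0.0295 0.1412] [0.6135 0.1967 0.144 ]
scene rockpiv [0.0296 0.0553] [0.6157 0.1108 0.149 ]
side bar [-0.0505  0.058 ] [0.5355 0.1116 0.144 ]
side round [-0.0516  0.1408] [0.5324 0.1944 0.144 ]
side sq [0.0291 0.1412] [0.6131 0.1967 0.144 ]
side rockpiv [0.0287 0.0612] [0.6147 0.1168 0.149 ]
```

```bash
cat >> h.py <<'E'
from scipy.spatial.transform import Rotation as R
def st():
    o=ctrl.get_obs(); q=o['eef_rot']; M=R.from_quat([q[1],q[2],q[3],q[0]]).as_matrix()
    return o,M
def need(target,yaw=0.024):
    "shift in tool axes (units) and turn about tool y to bring tool x along -/+ centrifuge y"
    o,M=st(); d=M.T@(np.array(target)-o['eef_pos'])
    tx=np.array([-np.sin(yaw),np.cos(yaw),0])
    best=None
    for s in(1,-1):
        T=np.column_stack([s*tx,[0,0,-1],np.cross(s*tx,[0,0,-1])])
        rv=R.from_matrix(M.T@T).as_rotvec()
        if best is None or np.linalg.norm(rv)<np.linalg.norm(best): best=rv
    print('t',o['time_s'],'pos',o['eef_pos'].round(4),'F',o['wrist_force'].round(1),'open',round(o['opening'],2)); print('units shift',(d/.05).round(2),'turn',(best/.12).round(2))
    return M
E
python3 -c "
from h import *
M=need([.545,-.046,.33]);print(M.round(3))"
```

```text
t 0.8 pos [ 0.2254 -0.529   0.2423] F [-0.7  0.2  1. ] open 1.0
units shift [-6.38 -1.75  9.67] turn [-0.    3.16  0.  ]
[[ 0.392  0.     0.92 ]
 [-0.92  -0.     0.392]
 [ 0.    -1.    -0.   ]]
```

Request:
apply_moves(plan="-0.5 -0.5 0.75 0 0.8 0 0; -0.5 -0.5 0.75 0 0.8 0 0; -0.5 -0.5 0.75 0 0.8 0 0; -0.5 -0.25 0.75 0 0.76 0 0; -0.5 0 0.75 0 0 0 0")

```text
time_s: 1.3
eef_pos: [0.3801, -0.3715, 0.3308]
eef_rot: [-0.505, 0.506, -0.493, 0.497]
wrist_force: [0.1, -1.0, 0.3]
opening: 0.144
```

```bash
python3 -c "
from h import *
M=need([.545,-.046,.33]);print(M.round(3))"
```

```text
t 1.3 pos [ 0.3801 -0.3715  0.3308] F [ 0.1 -1.   0.3] open 0.14
units shift [-6.44 -0.01  3.43] turn [-0.02 -0.03  0.04]
[[ 0.02   0.003  1.   ]
 [-1.    -0.005  0.021]
 [ 0.005 -1.     0.003]]
```

Request:
apply_moves(plan="-0.9 0 0.5 0 0 0 0; -0.9 0 0.5 0 0 0 0; -0.9 0 0.5 0 0 0 0; -0.9 0 0.5 0 0 0 0; -0.9 0 0.5 0 0 0 0")

```text
time_s: 1.8
eef_pos: [0.4954, -0.1487, 0.3279]
eef_rot: [0.506, -0.506, 0.494, -0.494]
wrist_force: [-0.2, -0.8, -0.4]
opening: -0.001
```

Request:
apply_moves(plan="-0.9 0 0.45 0 0 0 0; -0.9 0 0.45 0 0 0 0; 0 0 0 0 0 0 0; 0 0 0 0 0 0 0; 0 0 0 0 0 0 0")

```text
time_s: 2.3
eef_pos: [0.5371, -0.0609, 0.3275]
eef_rot: [-0.506, 0.506, -0.494, 0.494]
wrist_force: [-0.2, -0.2, 0.9]
opening: 0.0
```

```bash
python3 -c "
from h import *
import cv2
M=need([.545,-.046,.33]);print(M.round(3))
for n in ['side','scene']:
    cv2.imwrite(f'pics/{n}1.png',cv2.resize(ctrl.camera(n)[90:320,150:450,::-1],None,fx=2,fy=2))
"
```

```text
t 2.3 pos [ 0.5371 -0.0609  0.3275] F [-0.2 -0.2  0.9] open 0.0
units shift [-0.29 -0.05  0.17] turn [ 0.   -0.01  0.  ]
[[ 0.023 -0.     1.   ]
 [-1.    -0.     0.023]
 [ 0.    -1.    -0.   ]]
```

View pics/side1.png

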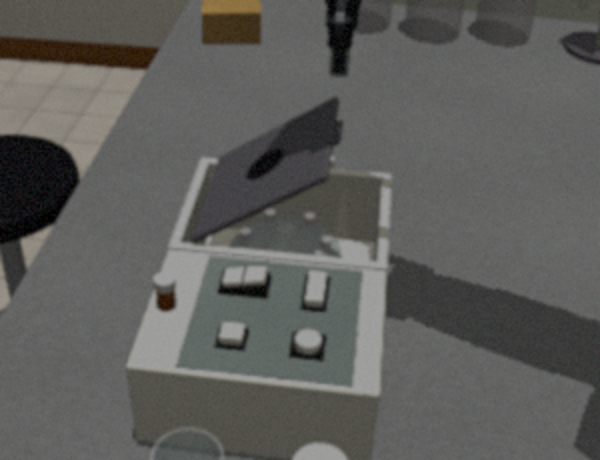

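View pics/scene1.png

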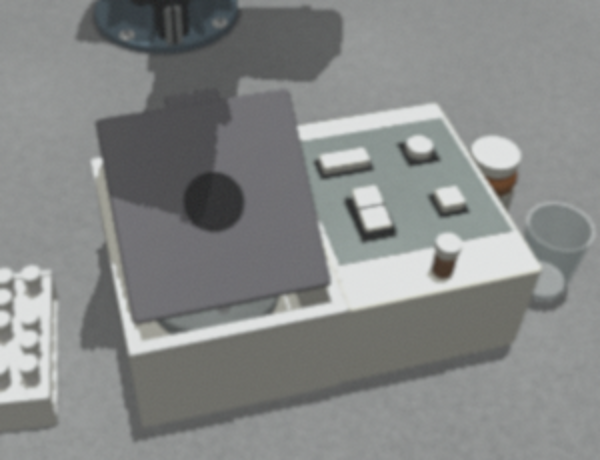

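```bash
python3 -c "
from h import *
import cv2
o,M=st()
tip=o['eef_pos']+M[:,1]*.011
print(o['time_s'],o['q'])
for n in ['side','scene']:
    print(n,proj(n,tip))
    cv2.imwrite(f'pics/{n}2.png',ctrl.camera(n)[:,:,::-1])
"
```

```text
2.4 [-3.33684270e-01  4.33021199e-02  1.58654645e+00 -3.06948869e-04
  1.51172818e+00  1.21571390e+00]
side [319.46230785 126.29583691]
scene [235.3720456  110.33887176]
```

View pics/scene2.png

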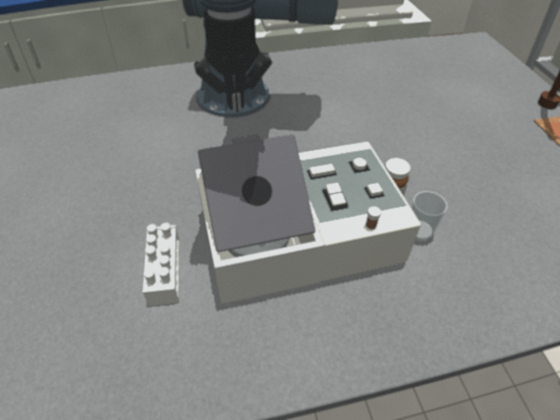

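View pics/side2.png

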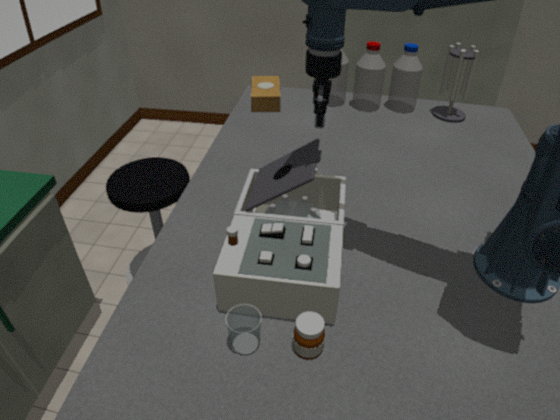

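The projected tip lands where both pictures show it, so the calibration holds. Next I centre the fingers over the lid front and push down.

Request:
apply_moves(plan="-0.3 0 0.25 0 0 0 0; 0 0.5 0 0 0 0 0; 0 0.5 0 0 0 0 0; 0 0.4 0 0 0 0 0; 0 0.3 0 0 0 0 0")

```text
time_s: 3.0
eef_pos: [0.5491, -0.0457, 0.2416]
eef_rot: [-0.505, 0.506, -0.495, 0.494]
wrist_force: [-0.2, -0.0, 3.0]
opening: -0.002
```

Request:
apply_moves(plan="0 0.3 0 0 0 0 0; 0 0.3 0 0 0 0 0; 0 0.3 0 0 0 0 0; 0 0.3 0 0 0 0 0; 0 0 0 0 0 0 0")

```text
time_s: 3.5
eef_pos: [0.548, -0.0444, 0.1796]
eef_rot: [-0.505, 0.506, -0.495, 0.493]
wrist_force: [0.1, 0.1, -0.2]
opening: -0.002
```

```bash
python3 -c "
from h import *
import cv2
need([.545,-.046,.15])
for n in ['side']:
    cv2.imwrite(f'pics/{n}3.png',cv2.resize(ctrl.camera(n)[90:320,150:450,::-1],None,fx=2,fy=2))
"
```

```text
t 3.5 pos [ 0.548  -0.0444  0.1796] F [ 0.1  0.1 -0.2] open -0.0
units shift [ 0.03  0.59 -0.06] turn [ 0.03 -0.   -0.01]
```

View pics/side3.png

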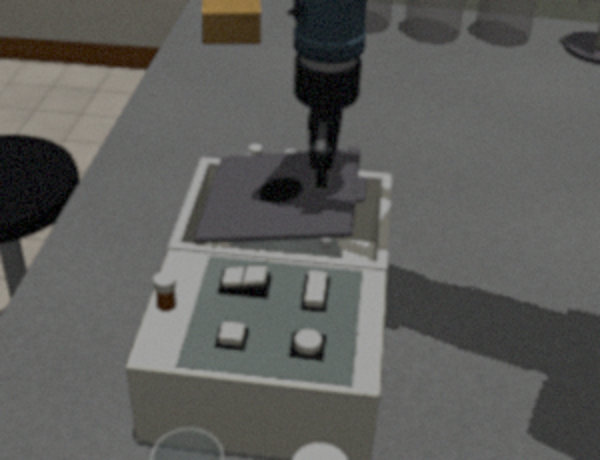

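The lid is following the fingers down. I'll continue to the stop.

Request:
apply_moves(plan="0 0.2 0 0 0 0 0; 0 0.2 0 0 0 0 0; 0 0.15 0 0 0 0 0; 0 0.08 0 0 0 0 0; 0 0 0 0 0 0 0")

```text
time_s: 4.05
eef_pos: [0.5492, -0.0449, 0.1519]
eef_rot: [-0.506, 0.506, -0.494, 0.494]
wrist_force: [-6.7, 0.7, 12.3]
opening: 0.001
```

```bash
python3 -c "
from h import *
import cv2
need([.545,-.046,.15])
"
```

```text
t 4.05 pos [ 0.5492 -0.0449  0.1519] F [-6.7  0.7 12.3] open 0.0
units shift [ 0.02  0.04 -0.08] turn [ 0.01 -0.    0.  ]
```

12 N with the tips at z = 0.141 matches the shut height of the lid. I'll rise and check.

Request:
apply_moves(plan="0 0.05 0 0 0 0 0; 0 0 0 0 0 0 0; 0 -0.6 0 0 0 0 0; 0 -0.6 0 0 0 0 0; 0 -0.2 0 0 0 0 0")

```text
time_s: 4.55
eef_pos: [0.5512, -0.0452, 0.2215]
eef_rot: [0.507, -0.505, 0.492, -0.496]
wrist_force: [-0.2, 0.1, 0.4]
opening: -0.002
```

```bash
python3 -c "
from h import *
import cv2
for n in ['side','scene']:
    cv2.imwrite(f'pics/{n}4.png',cv2.resize(ctrl.camera(n)[90:320,150:450,::-1],None,fx=2,fy=2))
for t in ['rocker_end','bar_key_top']: print(t,ctrl.recognise('side',t)[:2])
need([.597,.1124,.21])
"
```

```text
rocker_end [{'point': [0.6128, 0.114, 0.1508], 'score': 0.67}, {'point': [0.536, 0.1164, 0.1427], 'score': 0.21}]
bar_key_top [{'point': [0.5337, 0.116, 0.1458], 'score': 0.43}]
t 4.75 pos [ 0.5489 -0.0447  0.2171] F [0.3 0.2 0.2] open -0.0
units shift [-3.12  0.14  1.04] turn [ 0.01 -0.   -0.01]
```

View pics/side4.png

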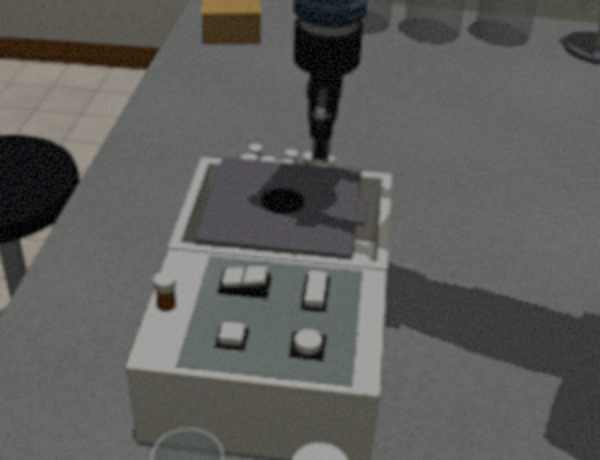

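View pics/scene4.png

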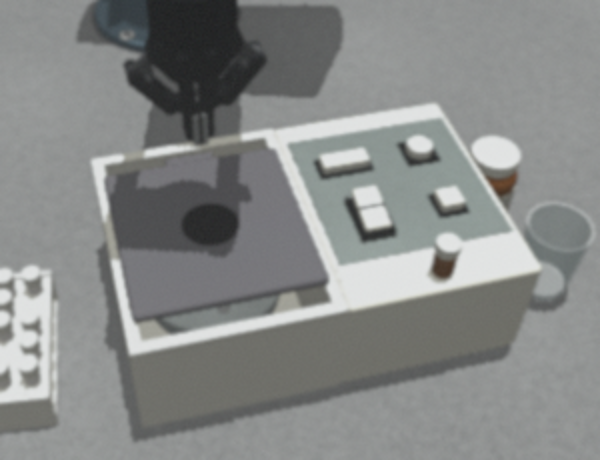

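Check the lid angle by projecting the predicted shut lid onto the picture.

```bash
python3 -c "
from h import *
import cv2
p=[.5874,.0548,.0242]
for n in ['side','scene']:
    im=cv2.imread(f'pics/{n}4.png')
    for a,c in [(0,(0,255,0)),(.1,(0,0,255))]:
        pts=np.array([ (proj(n,w(p,lid(a,r,y)))-[150,90])*2+.5 for r,y in [(0,-.008),(.19,-.008),(.19,-.192),(0,-.192)]])
        print(n,a,pts.round(0).tolist())
        cv2.polylines(im,[pts.astype(int)],True,c,1)
    pts=np.array([ (proj(n,w(p,[x,y,.13]))-[150,90])*2+.5 for x,y in [(.13,.2),(.13,-.2),(-.13,-.2),(-.13,.2)]])
    cv2.polylines(im,[pts.astype(int)],True,(255,0,0),1)
    cv2.imwrite(f'pics/{n}4o.png',im)
"
```

```text
side 0 [[195.0, 238.0], [355.0, 254.0], [363.0, 168.0], [223.0, 155.0]]
side 0.1 [[194.0, 238.0], [354.0, 241.0], [363.0, 155.0], [222.0, 155.0]]
scene 0 [[331.0, 280.0], [275.0, 146.0], [102.0, 176.0], [131.0, 319.0]]
scene 0.1 [[331.0, 280.0], [275.0, 134.0], [100.0, 164.0], [131.0, 320.0]]
```

View pics/side4o.png

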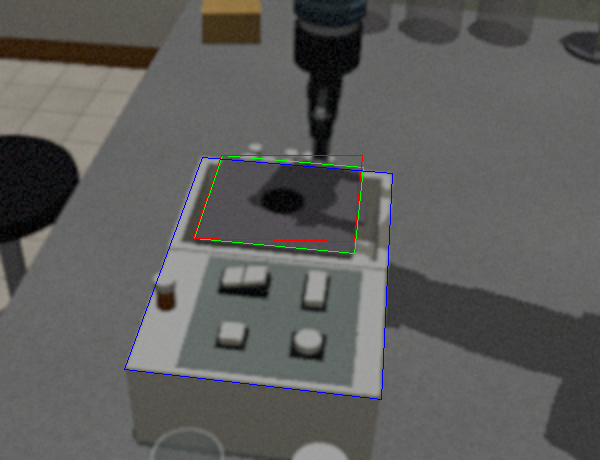

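View pics/scene4o.png

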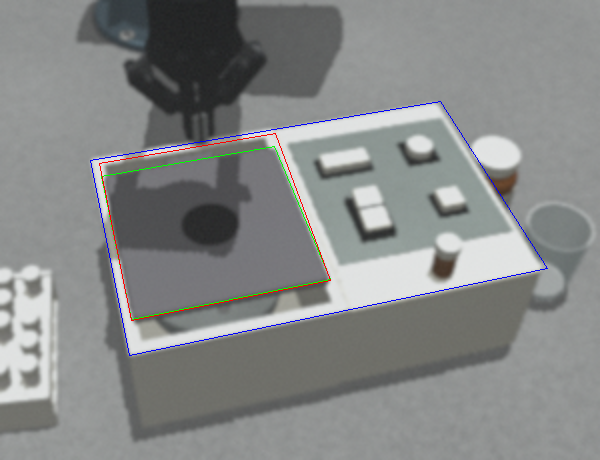

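The shut-lid outline (green, angle 0) matches the picture in both views, so the lid is shut. Next is the rocker.

Request:
apply_moves(plan="-0.8 0 0.26 0 0 0 0; -0.8 0 0.26 0 0 0 0; -0.8 0 0.26 0 0 0 0; -0.74 0 0.24 0 0 0 0; 0 0 0 0 0 0 0")

```text
time_s: 5.25
eef_pos: [0.5961, 0.1176, 0.216]
eef_rot: [-0.507, 0.507, -0.494, 0.492]
wrist_force: [0.2, 0.2, 0.4]
opening: 0.001
```

Request:
apply_moves(plan="0 0 0 0 0 0 0; 0 0.4 0 0 0 0 0; 0 0.3 0 0 0 0 0; 0 0 0 0 0 0 0; 0 0 0 0 0 0 0")

```text
time_s: 5.75
eef_pos: [0.5963, 0.1124, 0.1828]
eef_rot: [-0.505, 0.506, -0.495, 0.494]
wrist_force: [-0.2, 0.3, 0.6]
opening: 0.001
```

```bash
python3 -c "
from h import *
import cv2
need([.597,.113,.17])
for n in ['side','scene']:
    cv2.imwrite(f'pics/{n}5.png',cv2.resize(ctrl.camera(n)[130:300,210:410,::-1],None,fx=3,fy=3))
c=ctrl.get_calibration('wrist');cv2.imwrite('pics/wrist5.png',ctrl.camera('wrist')[:,:,::-1])
"
```

```text
t 5.75 pos [0.5963 0.1124 0.1828] F [-0.2  0.3  0.6] open 0.0
units shift [-0.01  0.26  0.02] turn [ 0.02 -0.01  0.  ]
```

View pics/side5.png

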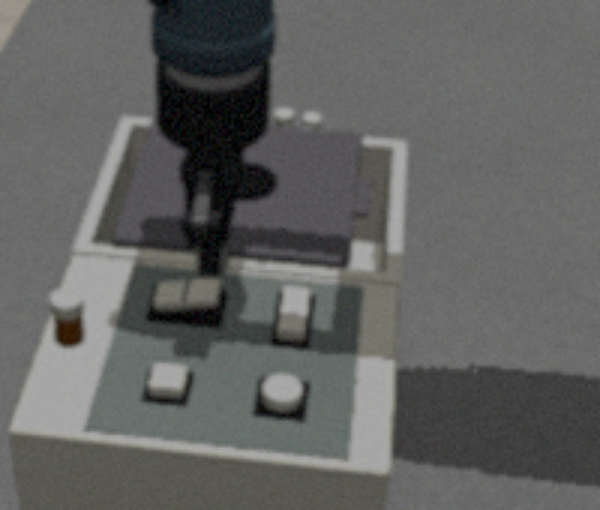

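View pics/scene5.png

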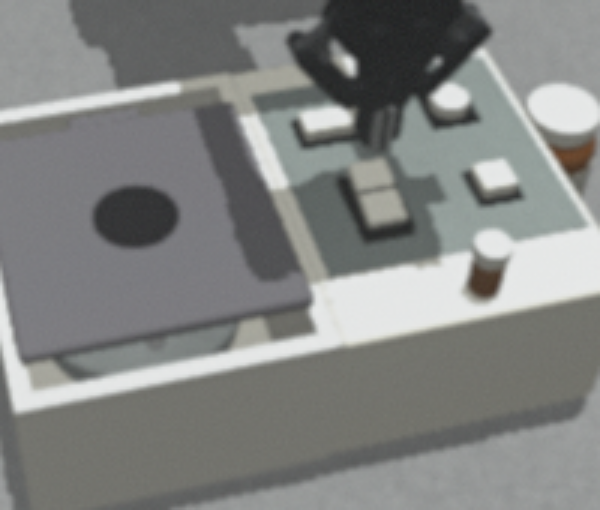

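View pics/wrist5.png

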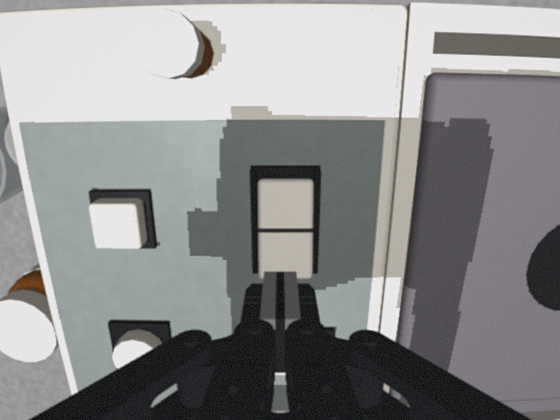

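```bash
python3 -c "
from h import *
from scipy.optimize import least_squares
o,M=st();tip=o['eef_pos']+.011*M[:,1]
print('tip',tip,proj('wrist',tip))
for u,z in [((285,230),.151),((258,180),.146),((313,180),.146),((258,276),.154),((313,276),.154),((321,167),.13),((251,167),.13)]:
    print(u,least_squares(lambda q:proj('wrist',[*q,z])-u,[.6,.11]).x.round(4))
"
```

```text
tip [0.59736113 0.11294058 0.17348737] [279.4778582  284.96287797]
(285, 230) [0.6141 0.1107]
(258, 180) [0.6366 0.1238]
(313, 180) [0.6372 0.0983]
(258, 276) [0.5912 0.1232]
(313, 276) [0.5918 0.0966]
(321, 167) [0.6402 0.093 ]
(251, 167) [0.6395 0.1281]
```

The wrist camera puts the rocker pivot at (0.614, 0.111), and the tips are about 18 mm towards the robot from it. I'll press.

Request:
apply_moves(plan="0 0.2 0 0 0 0 0; 0 0.14 0 0 0 0 0; 0 0.1 0 0 0 0 0; 0 0.08 0 0 0 0 0; 0 0 0 0 0 0 0")

```text
time_s: 6.4
eef_pos: [0.5956, 0.1133, 0.1584]
eef_rot: [-0.505, 0.507, -0.495, 0.493]
wrist_force: [-9.2, -0.6, 10.9]
opening: 0.001
```

Request:
apply_moves(plan="0 0.06 0 0 0 0 0; 0 0.06 0 0 0 0 0; 0 0 0 0 0 0 0; 0 0 0 0 0 0 0; 0 0 0 0 0 0 0")

```text
time_s: 6.9
eef_pos: [0.5959, 0.1134, 0.1577]
eef_rot: [-0.506, 0.507, -0.494, 0.494]
wrist_force: [-24.6, -1.4, 43.4]
opening: -0.001
```

Hard stop: 43 N with no further movement. I'll rise and look.

Request:
apply_moves(plan="0 -0.3 0 0 0 0 0; 0 -0.5 0 0 0 0 0; 0 -0.3 -0.5 0 0 0 0; 0 0 -0.7 0 0 0 0; 0 0 0 0 0 0 0")

```text
time_s: 7.4
eef_pos: [0.5331, 0.1124, 0.2056]
eef_rot: [-0.505, 0.507, -0.495, 0.493]
wrist_force: [-0.5, 0.4, -1.1]
opening: -0.0
```

```bash
python3 -c "
from h import *
import cv2
need([.536,.1115,.175])
for n in ['side','scene']:
    cv2.imwrite(f'pics/{n}6.png',cv2.resize(ctrl.camera(n)[130:300,210:410,::-1],None,fx=3,fy=3))
c=ctrl.get_calibration('wrist');cv2.imwrite('pics/wrist6.png',ctrl.camera('wrist')[:,:,::-1])
"
```

```text
t 7.4 pos [0.5331 0.1124 0.2056] F [-0.5  0.4 -1.1] open -0.0
units shift [0.02 0.61 0.06] turn [ 0.03  0.   -0.  ]
```

View pics/side6.png

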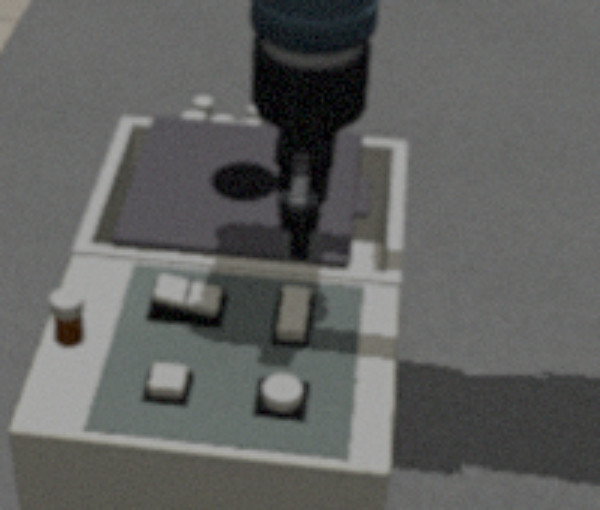

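View pics/wrist6.png

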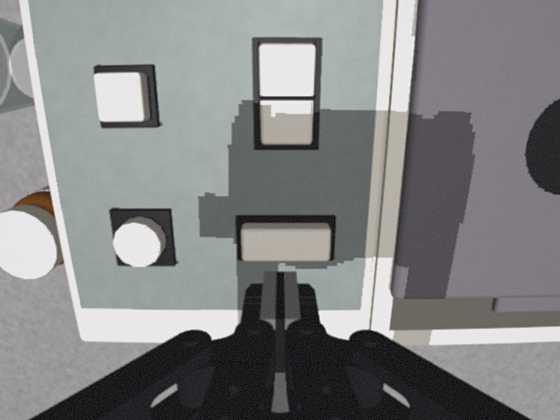

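The side view shows the rocker tipped the other way (front end down), and the wrist view shows the bar key centred near (286,242). I'll measure the key from the wrist view.

```bash
python3 -c "
from h import *
from scipy.optimize import least_squares
for u in [(286,242),(240,224),(331,262)]:
    print(u,least_squares(lambda q:proj('wrist',[*q,.144])-u,[.6,.11]).x.round(4))
need([.536,.1105,.165])
"
```

```text
(286, 242) [0.5357 0.1083]
(240, 224) [0.5458 0.1338]
(331, 262) [0.5239 0.0823]
t 7.55 pos [0.5372 0.1119 0.2066] F [-0.4 -0.5  0.9] open -0.0
units shift [ 0.03  0.83 -0.03] turn [-0.01 -0.    0.  ]
```

Request:
apply_moves(plan="0.03 0.4 0 0 0 0 0; 0 0.4 0 0 0 0 0; 0 0.15 0 0 0 0 0; 0 0.1 0 0 0 0 0; 0 0.1 0 0 0 0 0")

```text
time_s: 8.05
eef_pos: [0.5373, 0.1103, 0.1494]
eef_rot: [-0.506, 0.506, -0.494, 0.494]
wrist_force: [-2.7, -0.4, 4.8]
opening: -0.001
```

Request:
apply_moves(plan="0 0 0 0 0 0 0; 0 0.04 0 0 0 0 0; 0 0 0 0 0 0 0; 0 0 0 0 0 0 0; 0 0 0 0 0 0 0")

```text
time_s: 8.55
eef_pos: [0.5374, 0.1103, 0.1482]
eef_rot: [0.506, -0.506, 0.494, -0.494]
wrist_force: [-2.5, -0.3, 5.7]
opening: 0.001
```

Nearly down. I'll press a little more to reach the stop.

Request:
apply_moves(plan="0 0.04 0 0 0 0 0; 0 0.04 0 0 0 0 0; 0 0 0 0 0 0 0; 0 0 0 0 0 0 0; 0 0 0 0 0 0 0")

```text
time_s: 9.05
eef_pos: [0.5376, 0.1104, 0.1467]
eef_rot: [0.506, -0.506, 0.493, -0.495]
wrist_force: [-10.3, -1.3, 23.5]
opening: 0.001
```

```bash
python3 -c "
from h import *
import cv2
need([.536,.1105,.147])
for n in ['side','scene']:
    cv2.imwrite(f'pics/{n}7.png',cv2.resize(ctrl.camera(n)[130:300,210:410,::-1],None,fx=3,fy=3))
"
```

```text
t 9.05 pos [0.5376 0.1104 0.1467] F [-10.3  -1.3  23.5] open 0.0
units shift [-0.   -0.01 -0.03] turn [-0.02  0.    0.  ]
```

View pics/side7.png

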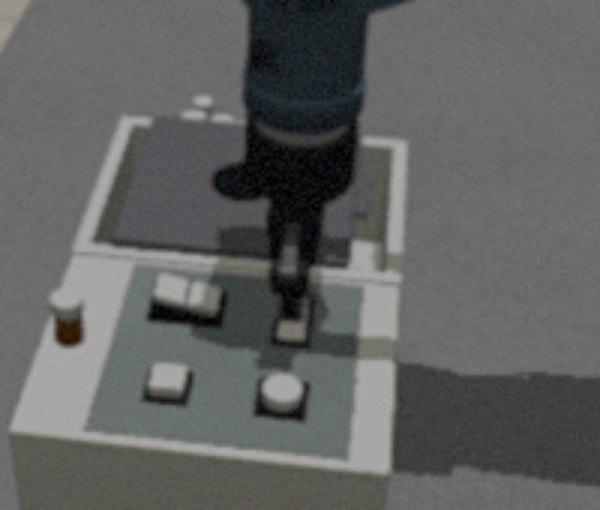

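View pics/scene7.png

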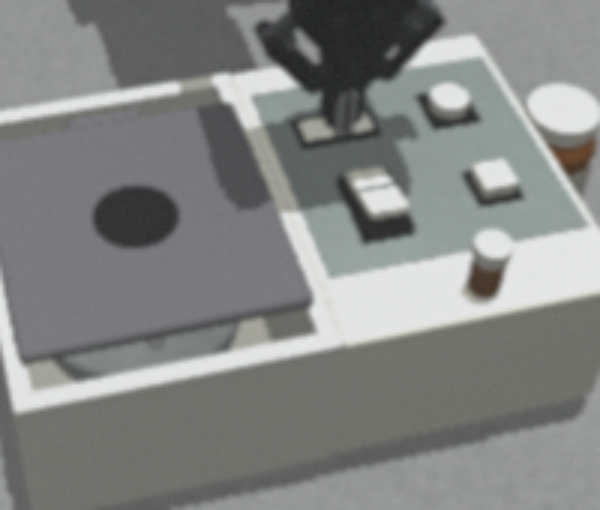

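The bar key is at its stop: tips at z = 0.136 with 23 N. The rocker is on, the lid is shut and nothing else has moved, so I'm handing in.

```bash
python3 -c "
from bench import ctrl
print(ctrl.hand_in())"
```

```text
the job is handed in; nothing more can be done
None
```

The job is handed in at about 9 s of the allowed 48 s, with the closed fingers still holding the bar key down; no verdict was reported. In order, I pushed the lid shut, switched the rocker on, and pressed the bar key and held it.

- **Lid:** it met its hard stop at a tip height of 0.141 m, which is the shut height. The outline for a shut lid matched both camera views.
- **Rocker:** it met its stop with 43 N on the fingertips, and the later pictures show it tipped to on. That is above the 40 N limit set for the arm and gripper body, but the load was on the fingers.
- **Bar key:** the tips are at about 0.136 m, its fully-down height, with about 23 N upward on the wrist.
- **Everything else:** in the last pictures the round and square keys are up and the vial has not moved. The beaker, jar and tube rack were not fully in those views, but the arm never came near them.

The fit of the centrifuge's outline was a few pixels off at its left corners. I therefore aimed from direct measurements of the rocker and bar key, which agreed across cameras to about 3 mm (up to 6 mm for the rocker sideways).

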